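Draw the front cartridge from the flow rack and slide it under the dosing needle

TASK

Take the front orange cartridge, keeping it upright, out of its sloped flow rack, over the front stop, so that the two behind it roll down to the front. Set it level in the front of the dosing stand's channel and slide it in until its black septum sits right under the needle tip, then let go. Do not touch the needle, and leave the blue cartridges and the other things on the bench where they are.

Things in the scene. Friction and masses are not known exactly. Their poses are not given: they have to be found in the camera images.
- orange_1: front orange-labelled cartridge, the one to take: white rigid plastic block 80 x 44 x 46 mm (long x wide x high), about 0.13 kg, orange labels on the sides, front and top; origin in the centre of the underside; x along its length (pointing up the lane as it lies in the rack), z out of its top. It lies tilted 8 degrees in the lane, against the front stop or the cartridge before it
- orange_1_septum (a point): centre of the black septum (12 mm disc in a grey ring) on the top of the front orange cartridge: 24 mm from its middle towards its far end (+x), 46 mm above its underside
- orange_2: second orange cartridge, same size; rolls down by itself when the first is gone; origin in the centre of the underside; x along its length (pointing up the lane as it lies in the rack), z out of its top. It lies tilted 8 degrees in the lane, against the front stop or the cartridge before it
- orange_3: third orange cartridge, same size; origin in the centre of the underside; x along its length (pointing up the lane as it lies in the rack), z out of its top. It lies tilted 8 degrees in the lane, against the front stop or the cartridge before it
- rack_orange: fixed flow rack, 0.27 x 0.07 m, 0.19 m high at the back, one sloped lane of free rollers holding three cartridges. Origin on the worktop under its middle; x from the low front (robot side) to the high back, z up. Lane rises to +x at 8 degrees; rollers' top at the stop: x -0.125, z 0.045. Low side rails, 49 mm apart, stand 6 mm above the rollers. Orange stop and tag
- orange_stop (a point): middle of the orange rack's front stop where it meets the cartridge, at roller height. The stop is 30 mm wide and stands 12 mm above the rollers (square to the lane)
- orange_overhang (a point): front lower edge of the grey tray over the orange lane: 35 mm up the lane from the stop, 84 mm above the rollers square to the lane; tray 22 mm thick, parallel to the lane, to the back. Sides closed from 75 mm behind the stop. It bars a straight-down grasp: lean the tool back to the robot by 30 to 50 degrees, fingers closing across the lane, 25 mm from the cartridge's front end
- orange_place1 (a point): where the underside centre of a cartridge lying against the front stop of the orange rack is
- orange_place2 (a point): where the underside centre of the second cartridge in the orange rack is when the first place is filled (80 mm up the lane)
- rack_blue: same kind of rack with a blue stop and tag, full of blue cartridges, its rollers locked; leave alone. Same origin, axes and size as the orange rack
- blue_1: front blue-labelled cartridge, same size as the orange ones; leave alone
- blue_2: second blue cartridge; leave alone
- blue_3: third blue cartridge; leave alone
- dosing_stand: fixed dosing stand: aluminium plate 240 x 96 x 8 mm with an open channel along x between two black rails. Origin on the worktop; x points into the channel from its mouth, z up. Plate from x -0.190 to 0.050; channel floor at z 0.008. No end stop at the right place. A grey post stands at x 0.026 to 0.048; its arm, z 0.108 to 0.122, reaches forward to x -0.035 and carries the needle
- channel_mouth (a point): middle of the channel's floor at its front end (stand frame x -0.190, z 0.008). Rails 47 mm apart inside, 9 mm high (tops at stand z 0.017), run from x -0.165; before that a funnel widens to about 63 mm at x -0.188
- needle: steel needle hanging straight down from the arm of the dosing stand, 50 mm long, shaft 3 mm thick, its upper part (from 30 mm above the tip) 10 mm thick; origin at its tip. It does not move
- needle_tip (a point): tip of the needle, in the stand's frame at x -0.024, y 0, z 0.060: only 6 mm above the top of a cartridge lying in the channel, so the cartridge must be slid in along the channel from the front, not lowered in there
- timer: bench timer, 58 x 66 x 18 mm, bystander; origin under its middle
- petri: clear dish, 62 mm across, 13 mm high, bystander; origin under its middle
- cup: clear sample cup, 50 mm across, 87 mm high, bystander; origin under its middle
Not all that is in view belongs to the job. What is shaped like the orange_1 but pink is not meant.

How it is judged:
By the outcome, as a careful person would: the job done as asked, in the order asked, and still so for the second after the job is handed in, with the robot touching nothing.
It also fails if it takes over 54 s, if anything falls off the work surface, if the arm or the gripper's body presses on something with over 40 N, if the wrist force passes 120 N, or if a joint passes its speed limit or range.

ROBOT

A 6-joint arm with a two-finger parallel gripper is mounted at the origin on a cart in front of the work surface, level with it; the furniture and walls round the work are solid. World frame = base frame: x ahead of the robot, y to its left, z up, the work surface at z = 0. Lengths are in m, angles in degrees, forces in N, time in s.
With the tool pointing down it reaches from about 0.25 to 0.725 m from the base axis. Payload 9.7 kg.
Tool frame: the origin (TCP) lies midway between the tips of the shut fingers; the grasp point (between the pads) lies tcp_to_grasp behind it (tcp_to_grasp is the distance from the TCP to the grasp point, in m); z points along the fingers, y is the line along which they close (so a half turn about z gives the same grasp; the last joint's range is limited). The gripper opens to 85 mm and grips with 20 to 120 N. Pads are 22 mm wide; open, the fingers measure 114 mm over their backs; the gripper's body (76 mm by 85 mm) begins 54 mm behind the grasp point. The pads swing forward as they close: fully open they stand 13 mm farther back than shut.
Start: joints at [-73.625, 4.979, 10.078, 95.1, 0, 90], TCP at [0.155, -0.528, 0.231] pointing down, gripper open.
Joint ranges: [-179.16, 179.16], [-48.56, 103.87], [-65.8, 70.77], [-126.05, 130.52], [-82.76, 87.17], [-180, 180]. Speed limits (degrees/s): [127.2, 127.2, 147.25, 180, 180, 180].

INTERFACE

Orientations are given as a 3x3 rotation matrix whose columns are the frame's x, y, z axes.
In Python, from station import move_pose, line_to, goto_joints, grip, dwell, inverse_kinematics, sense, grab_frame, camera_params, MotionError, job_done, boxes_of, tcp_to_grasp gives the robot as it stands. The module is installed in compiled form; this text tells all that it offers. Calls block until the motion is done:
- move_pose(position, orientation): joint-space move of the TCP to a pose.
- line_to(position, orientation=None, velocity=0.15): straight line of the TCP; orientation=None keeps the orientation; velocity is the mean speed in m/s.
- goto_joints(angles): joint-space move.
- grip(opening, effort=None): finger opening in m; effort is the grip in N (None keeps the last); returns when the fingers have stopped.
- dwell(seconds).
- inverse_kinematics(position, orientation): joint angles nearest the present ones, or None.
- sense(): the state.
- grab_frame(name): name is "scene" or "top"; returns the picture (384x512x3 uint8, blue, green, red); there is no depth.
- camera_params(name): a dict with "fov_y" (degrees; the focal length in pixels is half the picture's height over the tangent of half this angle, whatever the lens; pixels are square), "cx", "cy" (the principal point, pixels), "R" (3x3) and "t" (3): a world point X has camera coordinates R X + t. Camera axes: x right, y down, z forward; pixel columns grow to the right and rows downward; lengths in m; the calibration is good to about 2 mm. A picture is of the moment at which its call begins. camera_params takes no time and is no camera call.
A pose or a line that the arm cannot do raises MotionError and nothing moves.
- job_done(): hands the job in; it is judged then, once.
Trained networks look in the newest picture that a camera, given by its name, has taken for a name from the list of things; names that differ only in an ending like _2 or _b are one class to them, and where a whole thing is asked for, a point or a joint stands for the part that bears it (a point fixed in the world has none). Each returns a list of dicts, best first, with "conf" (0 to 1); they miss things now and then, are a little off and sometimes report something else, mostly with a low value. They report only what shows in the picture. A call takes as long as a camera call. They do not tell look-alikes from the thing itself.
- boxes_of(camera, query): "xyz" ([x, y, z] in m, in world coordinates, good to about 4 mm: the middle of the surface that is visible of it).
The state is a dict: "time": time; "joints": joint angles; "dq": joint speeds; "tau": joint torques, N m; "position": TCP position; "tool_rot": TCP orientation; "force": force on the tool from outside, world axes, zero at the start; "torque": the same for the moment, N m; "grip_width": finger opening in m; "grip_force": force on a finger pad.
Only numpy, scipy, OpenCV 4.12 (cv2) and the standard library are available. Lean on these libraries where they do the work, as an engineer would, in place of code of your own. Each camera call takes 0.05 s, during which the arm holds its last target. There are 200 camera calls.

## Working session

There is one attempt and no reset: what is moved stays moved. The work goes in short steps, each a Python script; the robot and the scene stay as the last script left them, time stands still between calls to the robot, and variables do not carry over. Pictures are saved under pics/ and viewed, at most 10 in all, crops included, and the job is handed in when it is done.

```bash
mkdir -p pics
python3 - <<'E'
from station import *
import cv2,numpy as np
for c in("scene","top"):
    cv2.imwrite(f"pics/{c}0.png",grab_frame(c)); p=camera_params(c);print(c,p)
    for q in("orange_1","rack_orange","dosing_stand","needle","rack_blue","orange_1_septum"):
        print(q,[(np.round(d["xyz"],3).tolist(),round(d["conf"],2)) for d in boxes_of(c,q)][:7])
print(tcp_to_grasp,sense())
E
```

```text
scene {'fov_y': 49.21333706577191, 'cx': 258.13082189305, 'cy': 187.67876730457073, 'R': array([[ 0.85302361, -0.52157978,  0.01747159],
       [-0.36125182, -0.61431225, -0.70151092],
       [ 0.37662692,  0.59209374, -0.7124445 ]]), 't': array([-0.45616229,  0.32117296,  0.88396097])}
orange_1 [([0.614, -0.013, 0.091], 0.79), ([0.445, 0.247, 0.042], 0.57), ([0.568, 0.222, 0.086], 0.51)]
rack_orange [([0.728, -0.034, 0.141], 0.82)]
dosing_stand [([0.616, -0.256, 0.006], 0.61)]
needle [([0.396, 0.085, 0.017], 0.31)]
rack_blue [([0.674, 0.211, 0.136], 0.91)]
orange_1_septum [([0.616, -0.014, 0.094], 0.83), ([0.444, 0.251, 0.04], 0.72)]
top {'fov_y': 50.647691340818184, 'cx': 255.2006899660184, 'cy': 193.92969197612, 'R': array([[ 0.3019299 , -0.95332405, -0.00340434],
       [-0.89494368, -0.28220597, -0.34559456],
       [ 0.32850288,  0.10739202, -0.93837775]]), 't': array([-0.10490923,  0.57432278,  1.09597089])}
orange_1 [([0.446, 0.261, 0.044], 0.84), ([0.61, 0.004, 0.096], 0.52)]
rack_orange [([0.717, -0.013, 0.154], 0.76)]
dosing_stand [([0.608, -0.24, 0.007], 0.71)]
needle [([
[... 247 characters left out ...]
1850e+01,
        5.68738581e-04,  8.99999107e+01]), 'dq': array([-0.04432556,  0.00946335,  0.01929927, -0.08577198, -0.06180247,
        0.0025989 ]), 'tau': array([ 1.14149523e-04, -5.19963455e+01,  4.64786053e+01,  1.09204335e-03,
        7.44084900e-05, -8.71928620e-06]), 'position': array([ 0.15503435, -0.52768088,  0.23131454]), 'tool_rot': array([[ 9.59448130e-01,  2.81885235e-01,  1.15104936e-05],
       [ 2.81885235e-01, -9.59448130e-01, -3.96392416e-06],
       [ 9.92634984e-06,  7.04781781e-06, -1.00000000e+00]]), 'force': array([-0.311929  ,  0.09229538, -1.03384609]), 'torque': array([ 0.00049443, -0.03912834, -0.00994769]), 'grip_force': 0.0, 'grip_width': 0.08558076164215182}
```

```bash
python3 -c "
import cv2
for c in('scene','top'):cv2.imwrite(f'pics/{c}0b.png',cv2.resize(cv2.imread(f'pics/{c}0.png'),(800,600),interpolation=cv2.INTER_CUBIC))"
```

```text
(no output)
```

View pics/scene0b.png

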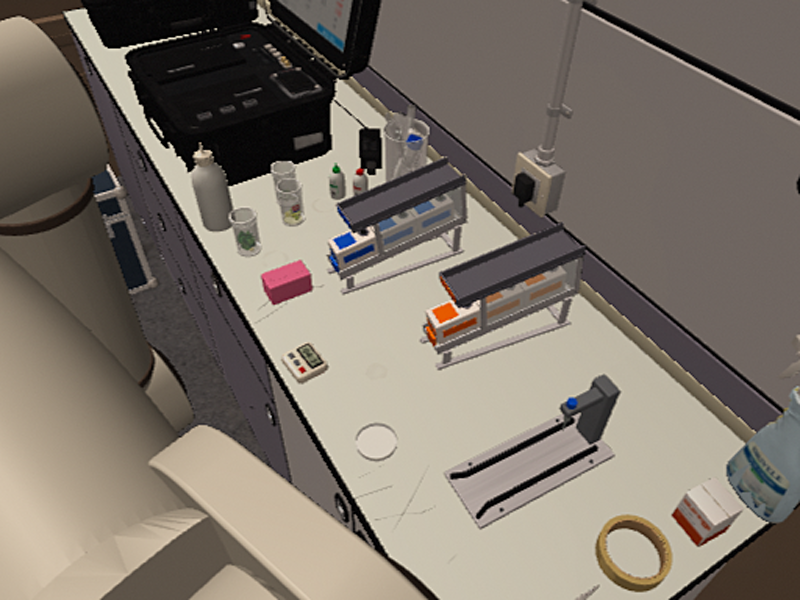

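View pics/top0b.png

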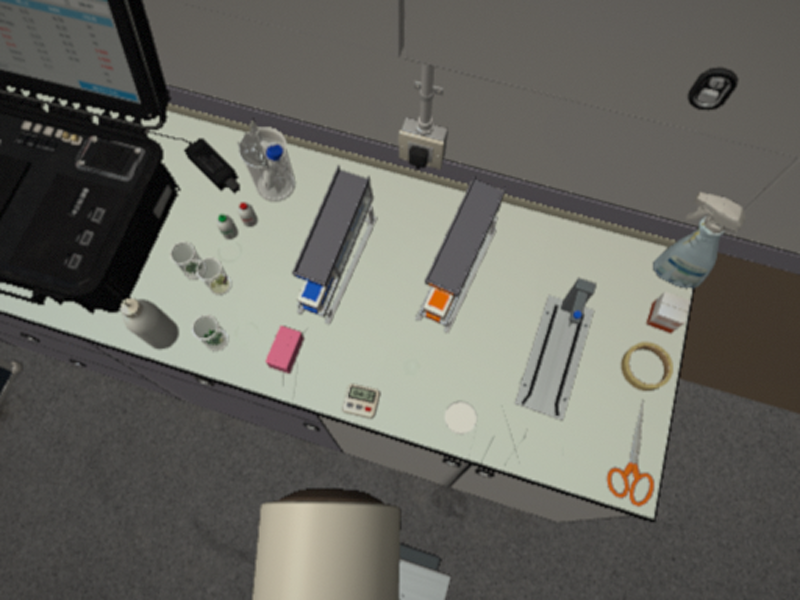

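The scene view shows the orange rack with its front stop near (430,340) and the stand's plate at (450–610,420–525), with the needle near (570,405). In the top view the rack front is near (435,315) and the stand plate at (520–590,290–415). I'll zoom in for accurate features.

```bash
python3 -c "
import cv2,numpy as np
def crop(f,x,y,w,h,s):
    return cv2.resize(cv2.imread(f)[y:y+h,x:x+w],None,fx=s,fy=s,interpolation=cv2.INTER_CUBIC)
# scene rack: origin 255,135 ; top rack origin 255,105
a=crop('pics/scene0.png',260,135,130,105,6);cv2.imwrite('pics/c1.png',a)
b=crop('pics/scene0.png',275,235,130,105,6);cv2.imwrite('pics/c2.png',b)
c=crop('pics/top0.png',255,105,70,110,5);d=crop('pics/top0.png',322,170,70,110,5)
cv2.imwrite('pics/c3.png',np.hstack([c,d]))"
```

```text
(no output)
```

View pics/c1.png

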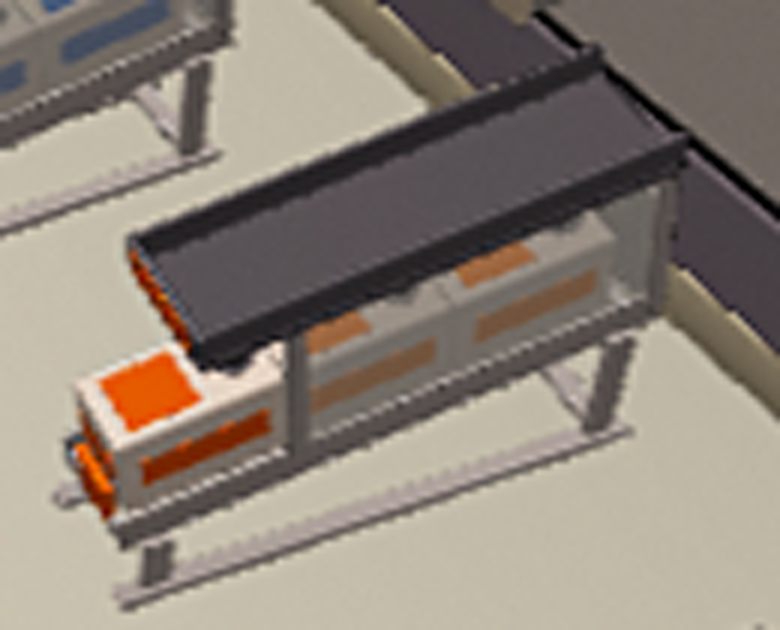

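View pics/c2.png

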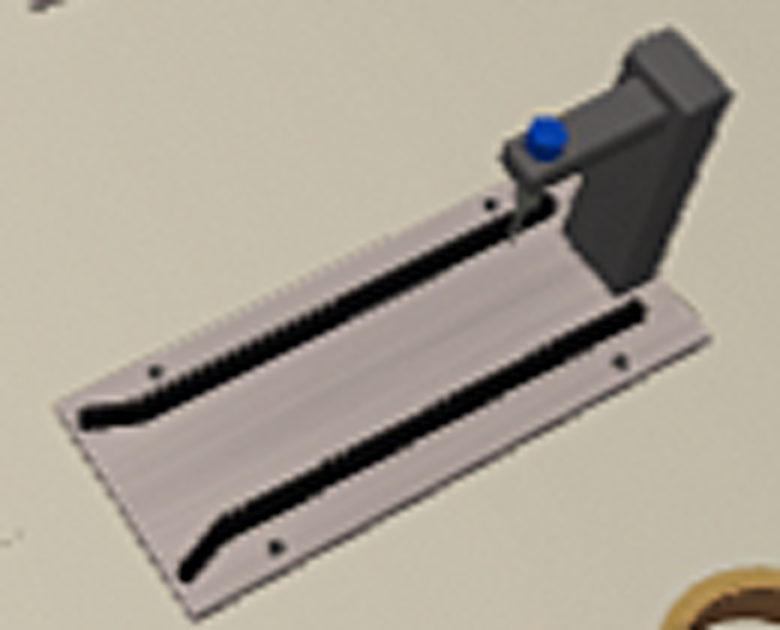

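View pics/c3.png

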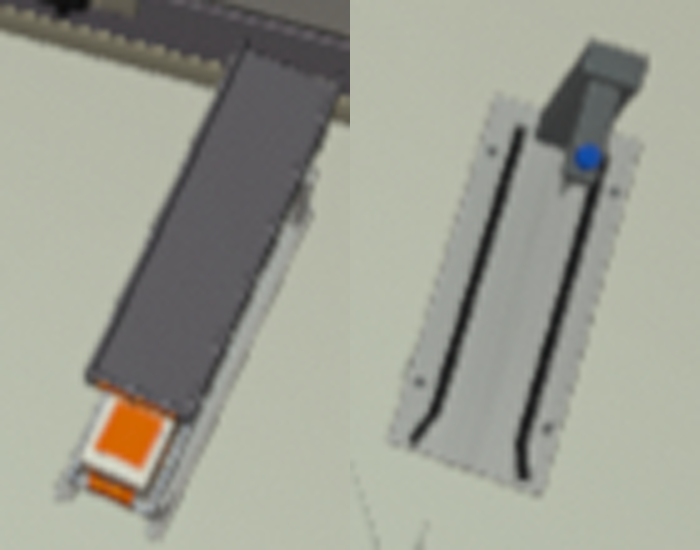

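In c1 the cartridge's front top corners are at (78,388) and (118,448). In c2 the plate corners are at (60,407), (195,615) and (710,335), and the needle tip is near (515,240). c3 shows the cartridge front at (83,457)/(152,487) and the plate corners at (390,448), (543,493), (640,140) and (500,97). Next I fit poses to both views together.

```bash
cat > fit.py <<'E'
from station import camera_params
import numpy as np
from scipy.optimize import least_squares
P={c:camera_params(c) for c in("scene","top")}
def proj(c,X):
    p=P[c];q=np.asarray(X)@p["R"].T+p["t"];f=192/np.tan(np.radians(p["fov_y"]/2))
    return np.array([f*q[0]/q[2]+p["cx"],f*q[1]/q[2]+p["cy"]])
CR=dict(c1=("scene",260,135,6),c2=("scene",275,235,6),c3=("top",255,105,5),c4=("top",322,170,5))
def pix(k,u,v):
    c,x,y,s=CR[k];return c,np.array([(u+.5)/s-.5+x,(v+.5)/s-.5+y])
def world(p,L):
    a=p[3];return np.array([p[0]+np.cos(a)*L[0]-np.sin(a)*L[1],p[1]+np.sin(a)*L[0]+np.cos(a)*L[1],p[2]+L[2]])
t=np.radians(8);d=np.array([np.cos(t),0,np.sin(t)]);n=np.array([-np.sin(t),0,np.cos(t)]);y=np.array([0,1,0]);S=np.array([-.125,0,.045])
H=.046*n
rack=[("c1",78,388,S+H+.022*y),("c1",118,448,S+H-.022*y),("c1",445,287,S+.16*d+H-.022*y),("c1",610,222,S+.24*d+H-.022*y),
("c3",83,457,S+H+.022*y),("c3",152,487,S+H-.022*y)]
feet=[("c1",120,602,0,-1),("c3",155,532,0,-1),("c1",60,497,0,1),("c3",63,492,0,1),("c1",632,432,1,-1)]
stand=[("c2",60,407,[-.19,.048,.008]),("c2",195,612,[-.19,-.048,.008]),("c2",710,335,[.05,-.048,.008]),("c2",515,240,[-.024,0,.06]),
("c4",40,446,[-.19,.048,.008]),("c4",193,493,[-.19,-.048,.008]),("c4",290,140,[.05,-.048,.008]),("c4",150,97,[.05,.048,.008]),("c4",215,187,[-.024,0,.06])]
def res(p,F,feet=()):
    r=[]
    for k,u,v,L in F:
        c,m=pix(k,u,v);r+=list(proj(c,world(p,L))-m)
    for k,u,v,e,s in feet:
        c,m=pix(k,u,v);r+=list(proj(c,world(p,[p[5] if e else p[4],s*p[6],.003]))-m)
    return np.array(r)
if __name__=="__main__":
    np.set_printoptions(precision=4,suppress=True)
    for nm,F,f,x0 in(("rack",rack,feet,[.7,0,0,0,-.13,.13,.035]),("rack0",rack,[],[.7,0,0,0]),("stand",stand,[],[.6,-.25,0,0])):
        s=least_squares(res,x0,args=(F,f),loss="soft_l1")
        print(nm,s.x,np.degrees(s.x[3]));print(res(s.x,F,f).reshape(-1,2).T)
        for L in((S,S+H)if nm!="stand" else([-.19,0,.008],[-.024,0,.06])):print(world(s.x,L))
E
python3 fit.py
```

```text
rack [ 0.7178 -0.0066  0.0023 -0.0979 -0.1285  0.1365  0.0326] -5.60729106745467
[[-1.1924  0.3086  1.4938  0.5082 -0.5601 -0.5972  1.0725  0.492  -0.3215
  -0.182  -0.3938]
 [-1.2975  0.5722  1.8181  0.468   0.2755 -0.23   -0.2196  0.2892 -0.122
   0.6122 -3.7135]]
[0.5934 0.0056 0.0473]
[0.5871 0.0062 0.0929]
rack0 [ 0.7178 -0.0051  0.0031 -0.0776] -4.445722825034902
[[-1.1787  0.6544  1.1832 -0.189  -0.2532 -0.1672]
 [-1.1113  0.6631  1.0686 -0.646   0.5183 -0.2446]]
[0.5932 0.0045 0.0481]
[0.5868 0.005  0.0936]
stand [ 0.6719 -0.2491  0.003  -0.0456] -2.6110043543627386
[[-0.9136  0.1711  0.9558 -0.6424  0.1096  0.3877  0.6976 -0.5176 -0.9402]
 [-0.7891  1.1788 -0.1585  0.517  -1.42    0.1621 -0.2371 -1.3245  1.0823]]
[ 0.4821 -0.2404  0.011 ]
[ 0.6479 -0.248   0.063 ]
```

```bash
cat > fit2.py <<'E'
from fit import *
np.set_printoptions(precision=4,suppress=True)
rails=[("c2",148,403,-.165,1),("c2",225,522,-.165,-1),("c2",548,202,None,1),("c2",640,308,None,-1),
("c4",87,408,-.165,1),("c4",170,443,-.165,-1),("c4",169,130,None,1)]
# p: rack x,y,yaw(0:3) feet(3:6) stand x,y,yaw(6:9) railw,railend(9:11) offs scene(11:13) top(13:15)
def R(p):
    o={"scene":p[11:13],"top":p[13:15]}
    pr=[p[0],p[1],0,p[2],*p[3:6]];ps=[p[6],p[7],0,p[8]]
    r=[]
    def add(k,u,v,X):
        c,m=pix(k,u,v);r.extend(proj(c,X)+o[c]-m)
    for k,u,v,L in rack: add(k,u,v,world(pr,L))
    for k,u,v,e,s in feet: add(k,u,v,world(pr,[pr[5] if e else pr[4],s*pr[6],.003]))
    for k,u,v,L in stand: add(k,u,v,world(ps,L))
    for k,u,v,x,s in rails: add(k,u,v,world(ps,[p[10] if x is None else x,s*p[9],.017]))
    return np.r_[r,p[11:15]/1.0]
s=least_squares(R,[.72,0,0,-.13,.13,.035,.67,-.25,0,.027,.03,0,0,0,0],loss="soft_l1",x_scale="jac")
print(s.x, np.degrees(s.x[[2,8]]));print(R(s.x)[:-4].reshape(-1,2).T)
E
python3 fit2.py
```

```text
[ 0.7195 -0.0053 -0.098  -0.1286  0.1368  0.0327  0.6739 -0.2484 -0.0497
  0.0271  0.0259 -0.0782 -0.0543  0.2604  0.4263] [-5.6144 -2.8477]
[[-1.0278  0.4534  1.4752  0.416  -0.5862 -0.6584  1.1618  0.4546 -0.2362
  -0.2274 -0.3939 -0.6129  0.2378  0.9668 -0.5301 -0.0916  0.052   0.6459
  -0.4548 -1.0425 -0.6406  0.0304 -0.0014 -0.4584  0.0523  0.8364  0.659 ]
 [-1.3006  0.5358  1.8598  0.545   0.3323 -0.1866 -0.2802  0.393  -0.1842
   0.7116 -3.7338 -1.1206  0.7568 -0.0334  0.5599 -1.6384  0.0279 -0.0379
  -1.2051  1.147   0.2013  0.411  -0.165  -0.3086  0.0549 -0.739  -0.0509]]
```

```bash
cat > fit3.py <<'E'
import fit, numpy as np
from fit import P
K={"scene":0.,"top":0.}
def proj(c,X):
    p=P[c];q=np.asarray(X)@p["R"].T+p["t"];f=192/np.tan(np.radians(p["fov_y"]/2))
    a=q[:2]/q[2];a=a*(1+K[c]*(a@a));return f*a+np.array([p["cx"],p["cy"]])
src=open("fit2.py").read().split("s=least")[0]
exec(src.replace("from fit import *","from fit import rack,feet,stand,pix,world,least_squares"))
def R2(p):
    K["scene"],K["top"]=p[15:];return np.r_[R(p[:15]),p[15:]/.3]
if __name__=="__main__":
    s=least_squares(R2,[.72,0,0,-.13,.13,.035,.67,-.25,0,.027,.03,0,0,0,0,0,0],loss="soft_l1",x_scale="jac")
    print(s.x, np.degrees(s.x[[2,8]]),s.cost);print(R2(s.x)[:-6].reshape(-1,2).T)
    J=np.linalg.inv(s.jac.T@s.jac);print(np.sqrt(np.diag(J)))
E
python3 fit3.py
```

```text
[ 0.7194 -0.0059 -0.0997 -0.1288  0.1375  0.0327  0.6733 -0.2509 -0.0516
  0.0276  0.0267 -0.0226 -0.1532  0.126   0.31   -0.06   -0.0692] [-5.7129 -2.9571] 12.911064881688036
[[-0.9041  0.5481  1.4921  0.2415 -0.5924 -0.6821  1.173   0.4053 -0.1868
  -0.2742 -0.3967 -0.3248  0.2127  0.24   -0.5799  0.1307 -0.1629  0.4439
  -0.2054 -0.9659 -0.5246  0.1844  0.0498 -0.5165  0.0771  0.9089  0.7676]
 [-1.2861  0.5599  1.9551  0.716   0.2749 -0.2239 -0.2523  0.4115 -0.1683
   0.6963 -3.736  -0.9171  0.3586 -0.181   0.8417 -1.6432 -0.1779  0.2489
  -0.9275  1.371   0.228   0.4675 -0.1585 -0.2696  0.0187 -0.7679 -0.0444]]
[0.0027 0.003  0.0165 0.0024 0.0048 0.0018 0.0022 0.003  0.0072 0.0012
 0.0021 0.8334 0.765  0.7422 0.7221 0.0519 0.0872]
```

```bash
cat > h.py <<'E'
from station import *
import numpy as np, cv2
from scipy.spatial.transform import Rotation as Ro
RACK=(.7195,-.0055,np.radians(-5.65)); STAND=(.6735,-.250,np.radians(-2.9))
LEAN=np.radians(42); G=np.array([-.013,0,.031])
c,s=np.cos(LEAN),np.sin(LEAN)
TOOL=np.array([[c,0,s],[0,-1,0],[s,0,-c]])   # tool in cartridge frame (columns)
def frame(b,L,pitch=0,b2=None):
    Rz=Ro.from_euler("z",b[2]).as_matrix(); R=Rz@Ro.from_euler("y",-pitch,degrees=True).as_matrix()
    return np.array([b[0],b[1],0])+Rz@np.asarray(L,float),R
def tool(p,R,back=0):
    T=R@TOOL; return p+R@G+T[:,2]*(tcp_to_grasp-back),T
t=np.radians(8);D=np.array([np.cos(t),0,np.sin(t)]);N=np.array([-np.sin(t),0,np.cos(t)]);S=np.array([-.125,0,.045])
def inrack(along=0,up=0,back=0): return tool(*frame(RACK,S+(.04+along)*D+up*N,8),back)
def instand(x,z,y=0,back=0): return tool(*frame(STAND,[x,y,.008+z]),back)
def st(m=""):
    q=sense();print(m,round(q["time"],2),q["position"].round(4),"F",q["force"].round(1),"T",q["torque"].round(2),"g",round(q["grip_width"],4),round(float(q["grip_force"]),1))
E
python3 - <<'E'
from h import *
for f in(inrack(back=.12),inrack(),inrack(-.13,.02),instand(-.215,.03),instand(-.048,0)):print(f[0].round(3),inverse_kinematics(*f))
move_pose(*inrack(back=.14));st()
line_to(*inrack(back=.05),velocity=.1);st()
I=[]
for n_,x,y in(("scene",235,120),("top",235,105)):
    I.append(cv2.resize(grab_frame(n_)[y:y+130,x:x+100],None,fx=4,fy=4,interpolation=cv2.INTER_CUBIC))
cv2.imwrite("pics/g1.png",np.hstack(I))
E
```

```text
[0.54  0.012 0.145] [   5.96331275  -46.39311851  -53.47131844   33.50635791   -8.87092234
 -172.47474197]
[0.632 0.003 0.067] [   3.40853319  -24.75964857  -51.04922828   14.06487803   -6.92723043
 -174.14870921]
[0.501 0.016 0.069] None
[ 0.458 -0.239  0.055] [-40.58655517 -34.24354206 -51.88889983  36.88286781  24.14625206
 150.14033675]
[ 0.625 -0.248  0.025] [-28.69522591  -8.71619376 -38.4858734   21.19921525  16.92838962
 160.24303849]Traceback (most recent call last):
  File "<stdin>", line 3, in <module>
station.MotionError: the arm cannot take that pose within its joint ranges
```

```bash
cat >> h.py <<'E'
def setlean(deg,along=.025,h=.031):
    global TOOL,G
    c,s=np.cos(np.radians(deg)),np.sin(np.radians(deg));TOOL=np.array([[c,0,s],[0,-1,0],[s,0,-c]]);G=np.array([along-.04,0,h])
setlean(38)
E
python3 - <<'E'
import h;from h import *
def ok(f):
    q=inverse_kinematics(*f);return "-" if q is None else str(np.round(q).astype(int))
for l in(30,34,38,42):
    h.setlean(l)
    print(l,[ok(inrack(back=b)) for b in(.06,.1,.14)])
    print("  pull",[ok(inrack(-a,u)) for a,u in((0,.02),(.05,.02),(.09,.02),(.12,.02),(.12,.04))])
    print("  level",[ok(tool(*frame(RACK,S+(.04-a)*D+u*N,0))) for a,u in((.09,.03),(.12,.02),(.12,.05))])
    print("  stand",[ok(instand(x,z)) for x,z in((-.215,.1),(-.215,0),(-.15,0),(-.048,0))],[ok(instand(-.048,0,0,b)) for b in(.05,.1)])
E
```

```text
30 ['[   3  -26  -40   39   -6 -173]', '[   4  -31  -39   44   -6 -172]', '[   5  -35  -38   49   -6 -172]']
  pull ['[   3  -20  -38   34   -5 -173]', '[   4  -27  -44   35   -6 -173]', '[   5  -34  -49   38   -6 -172]', '[   6  -40  -52   40   -7 -171]', '[   6  -41  -51   43   -7 -171]']
  level ['[   4  -27  -40   48   -5 -172]', '[   5  -31  -44   48   -5 -171]', '[   5  -33  -41   52   -5 -171]']
  stand ['[-37 -27 -35  57  16 150]', '[-37 -25 -44  45  16 150]', '[-32 -16 -38  41  14 154]', '[-27  -3 -27  38  12 159]'] ['[-28  -8 -27  43  12 158]', '[-29 -12 -26  49  13 157]']
34 ['[   4  -30  -44   34   -6 -173]', '[   4  -35  -44   40   -7 -172]', '[   5  -40  -43   45   -7 -172]']
  pull ['[   3  -22  -42   28   -6 -174]', '[   4  -31  -48   31   -6 -173]', '[   5  -38  -53   34   -7 -172]', '[   6  -44  -56   36   -8 -171]', '[   6  -45  -54   39   -8 -171]']
  level ['[   4  -31  -44   43   -6 -172]', '[   5  -35  -48   44   -6 -171]', '[   5  -37  -45   48   -6 -171]']
  stand ['[-38 -31 -38  53  19 150]', '[-38 -28 -48  41  19 150]', '[-33 -19 -42  36  16 154]', '[-27  -
[... 439 characters left out ...]
 44   -7 -171]']
  stand ['[-39 -34 -42  50  21 150]', '[-39 -30 -51  37  21 150]', '[-34 -21 -46  32  19 155]', '[-28  -7 -35  27  15 160]'] ['[-30 -13 -36  33  16 158]', '[-31 -19 -35  39  17 157]']
42 ['[   5  -36  -53   24   -8 -173]', '[   6  -43  -54   30   -9 -173]', '-']
  pull ['[   4  -27  -50   17   -7 -174]', '[   5  -36  -56   21   -8 -173]', '[   6  -45  -61   25   -9 -172]', '-', '-']
  level ['[   5  -38  -51   35   -7 -172]', '[   6  -43  -55   36   -8 -171]', '[   6  -45  -53   40   -8 -171]']
  stand ['[-41 -37 -45  46  24 150]', '[-41 -33 -55  33  24 150]', '[-35 -23 -49  27  21 155]', '[-29  -9 -39  21  17 160]'] ['[-31 -16 -40  28  18 159]', '[-33 -22 -40  34  19 157]']
```

```bash
sed -i 's/TOOL=np.array(\[\[c,0,s\],\[0,-1,0\],\[s,0,-c\]\]);G/TOOL=np.array([[-c,0,s],[0,1,0],[-s,0,-c]]);G/' h.py
python3 - <<'E'
from h import *
print(inverse_kinematics(*inrack(back=.13)),inverse_kinematics(*instand(-.2,.02)))
move_pose(*inrack(back=.13));st()
line_to(*inrack(back=.05),velocity=.1);st()
I=[]
for n_,x,y in(("scene",245,120),("top",245,105)):
    I.append(cv2.resize(grab_frame(n_)[y:y+130,x:x+100],None,fx=4,fy=4,interpolation=cv2.INTER_CUBIC))
cv2.imwrite("pics/g1.png",np.hstack(I))
E
```

```text
[  5.65650632 -43.54365212 -48.49226462  39.61265428  -8.10756582
   7.90713939] [-38.03874237 -29.2042626  -48.37318871  38.25637351  20.75355725
 -29.01361113]
 3.05 [0.536  0.0121 0.1569] F [-0.2  0.2  0.5] T [ 0.04  0.67 -0.01] g 0.0851 0.0
 4.0 [0.5931 0.0069 0.1013] F [ 0.1 -0.4 -0.5] T [ 0.07  0.59 -0.04] g 0.0857 0.0
```

View pics/g1.png

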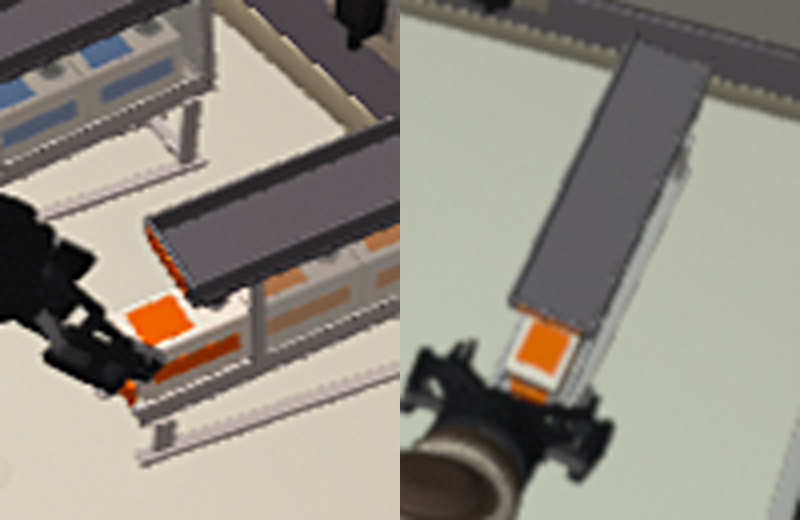

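The fingers straddle the cartridge evenly: scene (100,350)/(150,370), top (435,375)/(595,420), with the lane axis near (525,390). Going in to grip.

Run:
```python
from h import *
line_to(*inrack(back=.015),velocity=.08);st()
line_to(*inrack(),velocity=.05);st()
grip(.03,40);st("grip")
I=[]
for n_,x,y in(("scene",245,120),("top",245,105)):
    I.append(cv2.resize(grab_frame(n_)[y:y+130,x:x+100],None,fx=4,fy=4,interpolation=cv2.INTER_CUBIC))
cv2.imwrite("pics/g2.png",np.hstack(I))
```

```text
4.68 [0.618  0.0045 0.0766] F [-0.  -1.   0.7] T [0.07 0.62 0.05] g 0.0854 0.0
 5.13 [0.6287 0.0034 0.0656] F [0.  0.6 0.3] T [0.05 0.65 0.02] g 0.0853 0.0
grip 5.59 [0.629  0.0034 0.0667] F [-1.8  0.   1.9] T [-0.05  0.48 -0.03] g 0.0439 40.5
```

View pics/g2.png

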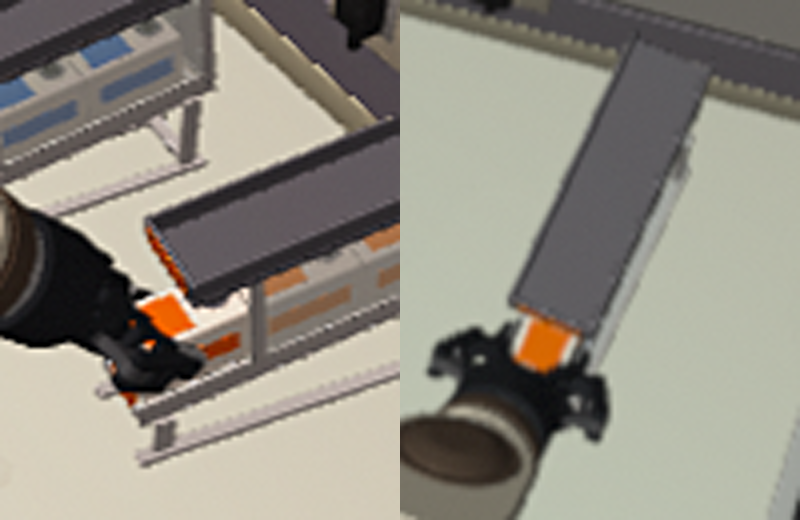

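Held at 43.9 mm width with no side force. Lifting over the stop and pulling out.

Run:
```python
from h import *
line_to(*inrack(0,.02),velocity=.05);st("lift")
line_to(*inrack(-.06,.021),velocity=.1);st()
line_to(*inrack(-.1,.022),velocity=.1);st()
p,R=frame(RACK,S+(.04-.11)*D+.045*N,0)
line_to(*tool(p,R),velocity=.15);st("level")
move_pose(*instand(-.235,.05));st("stand")
line_to(*instand(-.222,.012),velocity=.1);st()
I=[]
for n_,x,y in(("scene",255,130),("top",250,105)):
    I.append(cv2.resize(grab_frame(n_)[y:y+190,x:x+130],None,fx=3,fy=3,interpolation=cv2.INTER_CUBIC))
cv2.imwrite("pics/g3.png",np.hstack(I))
```

```text
lift 6.24 [0.6258 0.0038 0.0856] F [-0.5  0.  -1.4] T [ 0.08  0.79 -0.03] g 0.0435 41.8
 6.99 [0.5671 0.0096 0.0789] F [-0.4 -0.2 -2.2] T [ 0.13  0.9  -0.03] g 0.0438 41.9
 7.54 [0.5279 0.0136 0.0748] F [ 0.3 -0.6 -1.2] T [0.12 0.76 0.  ] g 0.0432 41.9
level 7.87 [0.5183 0.0145 0.0979] F [ 0.1  0.  -1.3] T [ 0.12  0.71 -0.  ] g 0.0435 41.8
stand 8.93 [ 0.4353 -0.2374  0.0736] F [ 0.5 -0.1 -1. ] T [0.04 0.72 0.07] g 0.0434 41.8
 9.48 [ 0.4487 -0.2379  0.0365] F [-0.1  0.1 -1. ] T [-0.    0.73 -0.05] g 0.0436 41.8
```

View pics/g3.png

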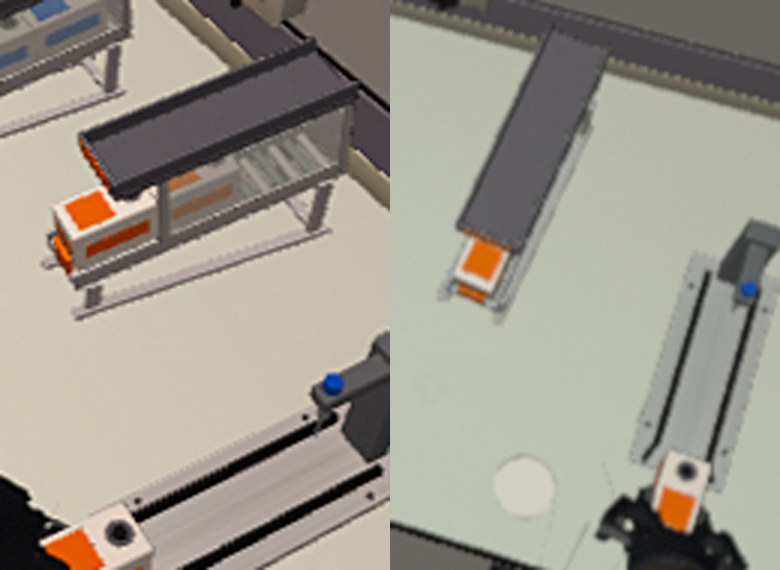

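Both remaining cartridges have rolled to the front (scene (100,225)), and the held one is level at the channel mouth with its septum at scene (122,533) and top (685,470). Next I compare the measured septum with the one predicted from the arm pose, which calibrates the cameras against the arm.

```bash
cat > chk.py <<'E'
from h import *
import fit3
from fit3 import proj,K
K["scene"],K["top"]=-.06,-.0692
OFF={"scene":np.array([-.02,-.15]),"top":np.array([.13,.31])}
def blob(c,guess,r=5):
    g=cv2.cvtColor(grab_frame(c),cv2.COLOR_BGR2GRAY).astype(float)
    u,v=np.round(guess).astype(int);w=g[v-r:v+r+1,u-r:u+r+1];k=np.clip(110-w,0,None)
    yy,xx=np.mgrid[v-r:v+r+1,u-r:u+r+1];return np.array([(k*xx).sum(),(k*yy).sum()])/k.sum()
def septum():
    q=sense();T=q["tool_rot"];R=T@TOOL.T;p=q["position"]-T[:,2]*tcp_to_grasp-R@G
    return p+R@np.array([.024,0,.046])
E
python3 - <<'E'
from chk import *
X=septum();print("septum by arm",X)
Rz=Ro.from_euler("z",STAND[2]).as_matrix()
J=[];e=[]
for c in("scene","top"):
    m=blob(c,proj(c,X)+OFF[c]);pr=proj(c,X)+OFF[c];print(c,pr,m,m-pr)
    J.append(np.array([(proj(c,X+1e-3*Rz[:,i])-proj(c,X)) for i in range(3)]).T);e.append(m-pr)
print("offset in stand frame, mm (x,y,z)",np.linalg.lstsq(np.vstack(J),np.hstack(e),rcond=None)[0])
E
```

```text
septum by arm [ 0.4762 -0.2399  0.067 ]
scene [294.5534 306.6237] [294.8235 307.1253] [0.2702 0.5016]
top [348.0179 261.044 ] [348.5694 261.7637] [0.5515 0.7197]
offset in stand frame, mm (x,y,z) [-1.1667 -1.9905  1.7749]
```

Run:
```python
from chk import *
y=.0016
line_to(*instand(-.212,.008,y),velocity=.08);st()
f0=sense()["force"];z=.008
while z>-.006:
    z-=.001;line_to(*instand(-.212,z,y),velocity=.02);f=sense()["force"]-f0
    if f[2]>3: break
st(f"touch z={z:.4f} actual z err {sense()['position'][2]-instand(-.212,z,y)[0][2]:.4f}")
z+=.0012
Rz=Ro.from_euler("z",STAND[2]).as_matrix()
line_to(*instand(-.212,z,y),velocity=.02);st()
for x in np.arange(-.205,-.139,.005):
    line_to(*instand(x,z,y),velocity=.05)
    f=Rz.T@(sense()["force"]-f0);print(round(x,3),round(y,4),f.round(1))
    if abs(f[0])>8: print("stop");break
    if abs(f[1])>1.5: y+=.0005*np.sign(f[1])
st();print("y",y,"z",z)
```

```text
9.97 [ 0.4584 -0.2373  0.0322] F [-0.1 -0.2 -0.4] T [-0.    0.76  0.02] g 0.0434 41.8
touch z=-0.0020 actual z err 0.0015 12.47 [ 0.4592 -0.238   0.0238] F [-2.   0.3  8.2] T [ 0.05 -0.15  0.09] g 0.0438 39.4
 12.72 [ 0.4585 -0.2377  0.0239] F [-4.4 -0.1  5.9] T [0.08 0.39 0.06] g 0.0436 41.2
-0.205 0.0016 [ 2.1 -0.2  4.1]
-0.2 0.0016 [ 2.1 -1.6  4.6]
-0.195 0.0011 [ 2.5 -2.4  5.2]
-0.19 0.0006 [ 3.6 -0.4  5.1]
-0.185 0.0006 [ 1.6 -1.2  4.1]
-0.18 0.0006 [ 2.6 -1.   5.8]
-0.175 0.0006 [ 3.1 -2.3  5.2]
-0.17 0.0001 [ 1.1 -0.3  7.8]
-0.165 0.0001 [ 2.9 -0.7  7.7]
-0.16 0.0001 [ 1.5 -0.6  7.8]
-0.155 0.0001 [ 2.7 -1.8  6.5]
-0.15 -0.0004 [2.8 1.  7.1]
-0.145 -0.0004 [2.8 0.6 6.1]
-0.14 -0.0004 [2.3 1.  7.9]
 16.26 [ 0.5306 -0.243   0.0243] F [2.2 0.7 7.4] T [ 0.08 -0.48  0.21] g 0.0436 40.5
y -0.00039999999999999996 z -0.0008000000000000001
```

Run:
```python
from chk import *
y=-.0004;z=-.0003
f0=np.array([0,0,-.4]);Rz=Ro.from_euler("z",STAND[2]).as_matrix()
for x in np.arange(-.135,-.074,.005):
    line_to(*instand(x,z,y),velocity=.05)
    f=Rz.T@(sense()["force"]-f0)
    if abs(f[0])>8: print("stop",x);break
    if abs(f[1])>1.5: y+=.0004*np.sign(f[1])
    print(round(x,3),round(y,4),f.round(1))
st()
X=septum();print("septum by arm, stand frame",Rz.T@(X-np.array([STAND[0],STAND[1],0])))
I=[]
for c in("scene","top"):
    pr=proj(c,X)+OFF[c];m=blob(c,pr);print(c,pr,m)
    u,v=np.round(pr).astype(int)-[32,40]
    I.append(cv2.resize(grab_frame(c)[v:v+75,u:u+65],None,fx=6,fy=6,interpolation=cv2.INTER_CUBIC));print(u,v)
cv2.imwrite("pics/g4.png",np.hstack(I))
```

```text
-0.135 -0.0004 [ 2.2 -0.1  4. ]
-0.13 -0.0004 [2.9 0.6 5. ]
-0.125 -0.0004 [3.3 0.6 5.1]
-0.12 -0.0004 [4.2 0.6 4.8]
-0.115 -0.0004 [3.1 1.1 5.8]
-0.11 -0.0004 [2.9 0.3 5.3]
-0.105 0.0 [2.9 1.7 4.9]
-0.1 0.0 [ 2.4 -0.5  5. ]
-0.095 0.0 [2.8 0.3 4.4]
-0.09 0.0 [3.2 0.1 5.5]
-0.085 0.0 [ 3.2 -0.4  5. ]
-0.08 0.0 [ 2.8 -1.4  5.6]
-0.075 0.0 [ 2.4 -0.5  5.5]
 19.51 [ 0.5953 -0.2462  0.0243] F [ 2.4 -0.6  5.1] T [-0.17 -0.41 -0.07] g 0.0433 40.6
septum by arm, stand frame [-0.0508 -0.0001  0.054 ]
scene [349.6864 281.4513] [350.4223 281.2954]
318 241
top [360.5957 216.7457] [360.903  217.0208]
329 177
```

View pics/g4.png

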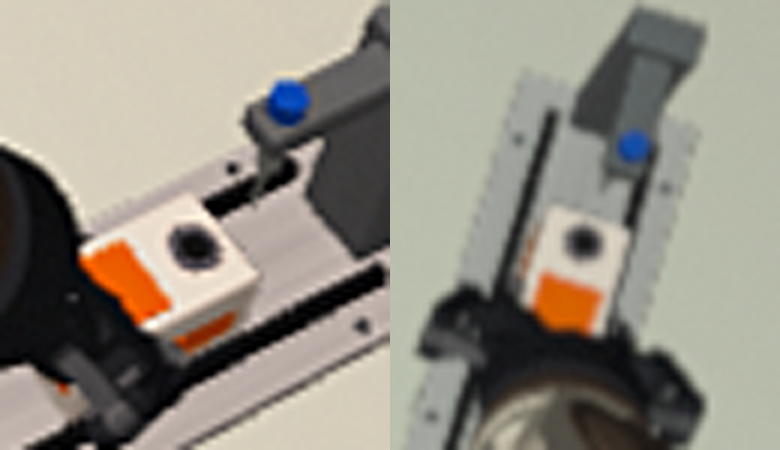

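Septum at scene (195,246) and top (583,242); needle tip at about scene (260,203) and top (603,187). The cartridge is seated in the channel. Next, the remaining distance to go.

Run:
```python
from chk import *
b=np.array([STAND[0],STAND[1],0]);Rz=Ro.from_euler("z",STAND[2]).as_matrix()
W=lambda L:b+Rz@np.asarray(L)
X=np.array([-.0508,0,.054])
sep={"scene":np.array([350.42,281.30]),"top":np.array([360.90,217.02])}
tip={"scene":np.array([318+260.5/6-.5,241+205/6-.5]),"top":np.array([329+213.5/6-.5,177+188/6-.5])}
def loc(c,L,m,z): # stand-frame xy at height z seen at pixel m
    L=np.array(L,float);L[2]=z
    for _ in range(5):
        p0=proj(c,W(L))+OFF[c];J=np.array([(proj(c,W(L+1e-4*np.eye(3)[i]))+OFF[c]-p0)/1e-4 for i in(0,1)]).T
        L[:2]+=np.linalg.solve(J,m-p0)
    return L
for c in sep:print(c,"septum",(loc(c,X,sep[c],.054)*1e3).round(1),"tip",(loc(c,[-.024,0,.06],tip[c],.06)*1e3).round(1))
# septum jointly
for nm,d,L in(("sep",sep,X),("tip",tip,np.array([-.024,0,.06]))):
    A=[];e=[]
    for c in d:
        p0=proj(c,W(L))+OFF[c];A.append(np.array([(proj(c,W(L+1e-4*np.eye(3)[i]))+OFF[c]-p0)/1e-4 for i in range(3)]).T);e.append(d[c]-p0)
    print(nm,((L+np.linalg.lstsq(np.vstack(A),np.hstack(e),rcond=None)[0])*1e3).round(1))
```

```text
scene septum [-49.1  -0.6  54. ] tip [-20.7  -0.5  60. ]
top septum [-51.3  -1.2  54. ] tip [-22.   -1.7  60. ]
sep [-50.8  -1.3  55.8]
tip [-22.5  -1.5  62.5]
```

Run:
```python
from chk import *
b=np.array([STAND[0],STAND[1],0]);Rz=Ro.from_euler("z",STAND[2]).as_matrix()
W=lambda L:b+Rz@np.asarray(L)
cap={"scene":np.array([318+290.5/6-.5,241+102.5/6-.5]),"top":np.array([329+245/6-.5,177+147.5/6-.5])}
L=np.array([-.024,0,.126])
for k in range(3):
    A=[];e=[]
    for c in cap:
        p0=proj(c,W(L))+OFF[c];A.append(np.array([(proj(c,W(L+1e-4*np.eye(3)[i]))+OFF[c]-p0)/1e-4 for i in range(3)]).T);e.append(cap[c]-p0)
    L=L+np.linalg.lstsq(np.vstack(A),np.hstack(e),rcond=None)[0]
print("cap",L*1e3)
y=0.;z=-.0003
for x in(-.065,-.055,-.0475):
    line_to(*instand(x,z,y),velocity=.05);st()
X=septum();print("septum by arm",(Rz.T@(X-b)*1e3).round(1))
I=[]
for c in("scene","top"):
    u,v=np.round(proj(c,X)+OFF[c]).astype(int)-[24,30];print(c,u,v)
    I.append(cv2.resize(grab_frame(c)[v:v+60,u:u+48],None,fx=8,fy=8,interpolation=cv2.INTER_CUBIC))
    print("predicted tip if aligned (crop px)",[((proj(c,X+[0,0,h])+OFF[c]-[u,v]+.5)*8-.5).round(0) for h in(0,.006)])
cv2.imwrite("pics/g5.png",np.hstack(I))
```

```text
cap [-24.6253  -0.6309 129.0397]
 20.06 [ 0.6054 -0.2466  0.0243] F [ 3.  -0.5  5.6] T [-0.12 -0.47 -0.05] g 0.0438 40.6
 20.41 [ 0.6154 -0.2471  0.0243] F [ 3.2 -1.1  5.2] T [-0.15 -0.55 -0.05] g 0.0435 40.6
 20.71 [ 0.6228 -0.2475  0.0243] F [ 3.1 -0.7  5.3] T [-0.11 -0.5  -0.02] g 0.0437 40.6
septum by arm [-23.2  -0.1  54.1]
scene 335 246
predicted tip if aligned (crop px) [array([199., 247.]), array([203., 235.])]
top 339 179
predicted tip if aligned (crop px) [array([195., 241.]), array([199., 236.])]
```

View pics/g5.png

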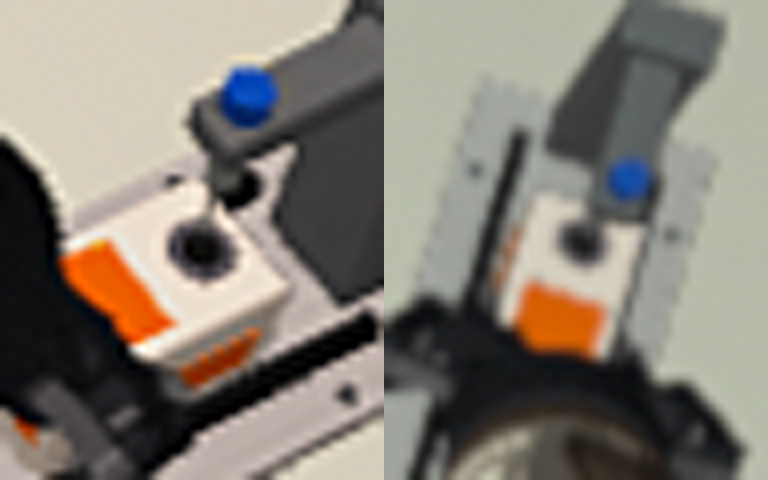

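Ten pictures are now viewed. The septum sits at scene (202,250) with the needle line ending just above it near (208,222), and the plate, cap and direct tip estimates all put the needle within about 1 mm of it. I'll relieve the contact force, release and retreat along the tool axis.

Run:
```python
from chk import *
b=np.array([STAND[0],STAND[1],0]);Rz=Ro.from_euler("z",STAND[2]).as_matrix()
def vis(tag):
    X=b+Rz@np.array([-.0235,0,.054])
    for c in("scene","top"):print(tag,c,blob(c,proj(c,X)+OFF[c]).round(2))
vis("before")
x=-.0478;z=-.0003
for k in range(6):
    if sense()["force"][2]<1: break
    z+=.0004;line_to(*instand(x,z),velocity=.02)
st(f"z {z:.4f}")
grip(.085);st("open");vis("opened")
line_to(*instand(x,z,back=.03),velocity=.05);line_to(*instand(x,z,back=.12),velocity=.15);st()
vis("after")
for c in("scene","top"):
    for q in("orange_1","orange_1_septum"):print(c,q,[((Rz.T@(d["xyz"]-b)).round(3).tolist(),round(d["conf"],2)) for d in boxes_of(c,q)])
    cv2.imwrite(f"pics/fin_{c}.png",grab_frame(c))
```

```text
before scene [359.99 276.38]
before top [364.09 207.88]
z 0.0009 21.66 [ 0.6217 -0.2472  0.0243] F [-0.7  0.3  0.7] T [0.07 0.59 0.03] g 0.0437 40.6
open 22.15 [ 0.6222 -0.2474  0.0251] F [ 0.9  0.2 -1. ] T [ 0.04  0.53 -0.02] g 0.0847 0.0
opened scene [359.78 276.14]
opened top [363.85 208.25]
 23.75 [ 0.5485 -0.2436  0.1189] F [ 0.5  0.7 -0.2] T [ 0.02  0.54 -0.06] g 0.0849 0.0
after scene [359.8  276.13]
after top [363.85 208.24]
scene orange_1 [([-0.055, -0.009, 0.055], 0.84), ([-0.066, 0.23, 0.091], 0.59), ([0.047, 0.217, 0.148], 0.54)]
scene orange_1_septum [([-0.051, -0.011, 0.054], 0.79), ([-0.064, 0.238, 0.092], 0.42)]
top orange_1 [([-0.251, 0.499, 0.043], 0.88), ([-0.058, 0.002, 0.053], 0.68), ([-0.078, 0.253, 0.097], 0.66)]
top orange_1_septum [([-0.057, -0.0, 0.052], 0.91), ([-0.251, 0.502, 0.046], 0.57)]
```

```bash
python3 -c "
from station import *
dwell(.5);print(job_done())"
```

```text
the job is handed in; nothing more can be done
None
```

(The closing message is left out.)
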